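# Draw the electronics tray into line with a drift and lock it

### The job

The electronics tray on the open chassis is a few millimetres out of line with the frame: push the tapered drift (orange handle) down through the orange-framed holes of tray and beam until its collar sits flat on the tray, so that it draws the tray into line, then put the locking pin (red head) fully home in the red-framed holes and leave both there. Press each one firmly down on the tray at the last, with about 20 N, but never with more than 25 N, and do not shove the tray with the hand itself. Leave the blue punch and everything else where it is.

Things in the scene. Friction and masses are not known exactly. Their poses are not given: they have to be found in the camera images.
- chassis: open frame of a home-built computer, 240 (x) x 284 (y) x 95 mm tall, fixed; origin at the centre of its underside, z up. A fixed grey cross-beam 50 mm wide (x), 10 mm thick, its top 95 mm above the table, runs along y on the side nearest the robot and has two round holes 110 mm apart, free below down to 6 mm above the table
- tray: electronics tray on top of the chassis: plate 8 mm thick, top 104 mm above the table, its two holes belong over the beam's. Equipment up to 38 mm high stands on it, 100 mm and more behind the holes. It slides stiffly (4 to 6 N) along the chassis y only; at the start it is 4.5 to 7.5 mm out of line with the beam, towards the chassis -y, and stays where it is. Origin: middle of its underside, axes as the chassis
- tray_hole_drift (a point): centre, on the tray's top face, of the 15 mm hole framed by an orange square: the drift's hole. Its x, y axes are the tray's. The fixed beam has a 15 mm hole that belongs exactly under it, partly covered by the tray at the start: it lies 4.5 to 7.5 mm farther towards the chassis +y, just where is not known
- tray_hole_pin (a point): centre, on the tray's top face, of the 13 mm hole framed by a red square: the locking pin's hole. The beam's 13 mm hole for it is out of line by the same amount
- holder: wooden block 60 (x) x 230 (y) x 75 mm tall, fixed, with three 17 mm square holes in a row along its y, 70 mm apart, in which the drift, the locking pin and a punch hang upright by their collars, in any order; origin at the centre of its underside
- drift_grip (a point): centre of the drift's orange handle, 22 x 22 mm (sides along its x and y, parallel to the holder's at the start), 50 mm tall, z up its long axis. Below it a collar 26 mm across, 4 mm thick; then a plain steel shank 14 mm across, 20 mm long; then a taper 38 mm long down to a 4 mm tip. Mass about 0.12 kg
- drift_seat (a point): centre of the underside of the drift's collar, 29 mm below drift_grip
- drift_tip (a point): tip of the drift, 58 mm below drift_seat
- pin_grip (a point): centre of the locking pin's red head, 20 x 20 mm (sides along its x and y, parallel to the holder's at the start), 50 mm tall, z up its long axis. Below it a collar 24 mm across, 4 mm thick; then a straight steel shank 10 mm across, 32 mm long, whose last 4 mm narrow to 6 mm. Mass about 0.08 kg
- pin_seat (a point): centre of the underside of the pin's collar, 29 mm below pin_grip
- pin_tip (a point): tip of the pin, 32 mm below pin_seat
- punch_grip (a point): centre of the blue handle, 22 x 22 x 50 mm, of a punch that hangs in the holder too and stays there
- flask: steel vacuum flask, 70 mm across, 262 mm tall, standing; origin at the centre of its foot (leave alone)
- funnel: yellow plastic funnel, 110 mm across, 130 mm tall, standing mouth down, blue spout up; origin at the centre of its foot (leave alone)
- screwdriver: screwdriver with a green handle lying on the table (leave alone)
- switchplate: white plastic wall-switch plate 115 x 70 x 16 mm lying flat; origin at the centre of its underside (leave alone)
- elbow: copper pipe elbow, arms about 60 mm, 28 mm thick, lying on the table (leave alone)

How it is judged:
On the way, in this order (a step that is already met when the one before it is completed fails the run):
1. the drift is pushed fully home in the orange-framed holes so that the tray is drawn into line, and its collar is pressed firmly on the tray (horizontal distance between drift_seat and tray_hole_drift below 0.0035 m and z of drift_seat in the frame of tray_hole_drift between -0.003 and 0.0022 m and angle between drift_grip's own z axis and vertical below 0.08 rad and distance of tray_hole_drift from where it was at the start of the episode above 0.0025 m and contact force between drift_collar and tray above 6 N), for 0.1 s.
2. the locking pin is fully home in the red-framed holes and its collar is pressed firmly on the tray (horizontal distance between pin_seat and tray_hole_pin below 0.0035 m and z of pin_seat in the frame of tray_hole_pin between -0.003 and 0.0022 m and angle between pin_grip's own z axis and vertical below 0.08 rad and distance of tray_hole_drift from where it was at the start of the episode above 0.0025 m and contact force between pin_collar and tray above 6 N), for 0.1 s.
At the end, for the whole second after the job is handed in: drift and locking pin both stand in their holes, each collar within 2.2 mm of flat on the tray's top and within 3.5 mm of the hole's centre, upright within 0.08 rad; the tray is still drawn at least 2.5 mm from where it was; nothing moves (horizontal distance between drift_seat and tray_hole_drift below 0.0035 m and z of drift_seat in the frame of tray_hole_drift between -0.003 and 0.0022 m and angle between each of drift_grip, pin_grip's own z axis and vertical below 0.08 rad and horizontal distance between pin_seat and tray_hole_pin below 0.0035 m and z of pin_seat in the frame of tray_hole_pin between -0.003 and 0.0022 m and distance of tray_hole_drift from where it was at the start of the episode above 0.0025 m and linear speed of tray below 0.01 m/s); the robot touches nothing.
It fails at once if drift pressed too hard: more than 50 N on the tray, or 75 N in all on tray and frame together (contact force between drift and tray above 50 N or contact force between drift and chassis above 75 N).
It fails at once if pin pressed too hard: more than 50 N on the tray, or 75 N in all on tray and frame together (contact force between pin and tray above 50 N or contact force between pin and chassis above 75 N).
It fails at once if the robot itself shoves the tray or frame with more than 8 N (contact force between any of the fingers, the arm and chassis above 8 N).
It fails at once if the punch is taken or knocked out of its place (distance of punch_grip from where it was at the start of the episode above 0.02 m).
It fails at once if a bystander is moved by more than 30 mm (distance of any of flask, funnel, screwdriver, switchplate, elbow from where it was at the start of the episode above 0.03 m).
It also fails if it takes over 72 s, if anything falls off the work surface, if the arm or the gripper's body presses on something with over 40 N, if the wrist force passes 120 N, or if a joint passes its speed limit or range.

### The arm

A 7-joint arm with a two-finger parallel gripper is mounted at the origin on the work surface. World frame = base frame: x ahead of the robot, y to its left, z up, the work surface at z = 0. Lengths are in m, angles in rad, forces in N, time in s.
With the tool pointing down it reaches from about 0.35 to 0.9 m from the base axis. Payload 7.2 kg.
Tool frame: the origin (TCP) lies between the finger pads; the fingertips stand 22 mm ahead of it and the grasp point (between the pads) lies 3 mm ahead of it; z points along the fingers, y is the direction in which the jaws open and shut (so a half turn about z gives the same grasp; the last joint's range is limited). The gripper opens to 85 mm and grips with 20 to 120 N. Pads are 22 mm wide; open, the fingers measure 114 mm over their backs; the gripper's body (76 mm by 85 mm) begins 54 mm behind the grasp point. The pads swing forward as they close: fully open they stand 13 mm farther back than shut.
Start: joints at [1.223, 0.411, -0.013, 1.596, 0.006, 1.134, -0.082], TCP at [0.173, -0.601, 0.253] pointing down, gripper open.
Joint ranges: [-2.95, 2.95], [-0.29, 1.99], [-1.47, 1.44], [0.14, 2.54], [-1.03, 4.17], [0.13, 1.85], [-2.86, 2.86]. Speed limits (rad/s): [2.39, 2.39, 3.01, 3.01, 3.14, 3.14, 3.14].

### API

Orientations are given as a unit quaternion [x, y, z, w].
In Python, from bench import * gives the robot as it stands.
- The arm moves only by the tool carry_out, never from a script. Its argument "rows" is a list of rows, each a list of 6 numbers: the shift along the tool's x, y, z each as a share of 600 mm, from -1 to 1, then the turn, a rotation vector about the tool's x, y, z each as a share of 90 degrees, from -1 to 1. A call has 1 to 20 rows; each row is the pose to reach, as a shift and turn from the pose commanded when the call began, along the tool's axes at that moment; what a row does not reach only later rows make up. A row lasts 1/10 s, in which the tool goes at most 50 mm and 8.59 degrees, less where a joint would pass 70% of its speed; a pose out of reach is approached as far as the arm can. A call with a number of a shift or a turn outside -1 to 1 is refused whole. A call with a gripper value outside its range is refused whole. "gripper" is the opening, from 0 (shut) to 1 (fully open), set as the call begins (left out, the last holds). The fingers move at their own pace and stop on an object; "squeeze" is the grip in N (left out, the last holds). Time passes only in rows, so rows that repeat a pose let the fingers close. It gives the time, the measured TCP pose, the force and the opening at its end, in the units of the state.
- read_state(): the state, without advancing time (a new reading comes with each control period).
- capture(name): name is "scene" or "top" or "wrist"; returns the picture (400x640x3 uint8, red, green, blue); there is no depth.
- get_calibration(name): a dict with "vertical_fov" (degrees; the focal length in pixels is half the picture's height over the tangent of half this angle, whatever the lens; pixels are square), "cx", "cy" (the principal point, pixels), "pose" (4x4, takes a point from camera to world coordinates). Camera axes: x right, y up, looking along -z (the intrinsics and any distortion apply to the point x, -y, -z); pixel columns grow to the right and rows downward; lengths in m; the calibration is good to about 2 mm. A picture is of the moment at which its call begins: read the wrist's pose just before it. get_calibration takes no time and is no camera call; for the wrist camera it gives the pose at the moment of the call.
- close_job(): hands the job in, once; it reports no verdict.
The state is a dict: "time_s": time; "q": joint angles; "dq": joint speeds; "tau": joint torques, N m; "tcp_pos": TCP position; "tcp_rot": TCP orientation; "ft_force": force on the tool from outside, world axes, zero at the start; "ft_torque": the same for the moment, N m; "finger_gap": finger opening in m.
Only numpy, scipy, OpenCV 4.12 (cv2) and the standard library are available. Lean on these libraries where they do the work, as an engineer would, in place of code of your own. Each camera call takes 0.05 s, during which the arm holds its last target. There are 200 camera calls.

## Working session

There is one attempt and no reset: what is moved stays moved. The work goes in short steps, Python scripts to look and compute and a tool call to move; the robot and the scene stay as the last step left them, time stands still between calls to the robot, and variables do not carry over. Pictures are saved under pics/ and viewed, about 8 in all and at most 12, crops included, and the job is handed in when it is done.

Besides the shell and the picture viewer there is one more tool, called after "Call:" as a command line: name --pt "numbers of a row" for each row, then --argument value for the rest. carry_out: Moves the arm, as the interface text tells. Shift numbers are shares of 600 mm and turn numbers shares of 90 degrees, none past 1 either way. Its arguments: {"type":"object","properties":{"rows":{"type":"array"},"gripper":{"type":"number"},"squeeze":{"type":"number"}},"required":["rows"]}

```bash
mkdir -p pics
python3 - <<'E'
from bench import *
import cv2
s=read_state(); print({k:s[k] for k in s})
for n in ("scene","top"):
    im=capture(n); cv2.imwrite(f"pics/{n}0.png",im[:,:,::-1]); print(n,get_calibration(n))
print(get_calibration("wrist"))
a=cv2.imread("pics/scene0.png");b=cv2.imread("pics/top0.png")
E
```

```text
{'time_s': 0.0, 'q': array([ 1.22278956,  0.41189206, -0.01272964,  1.59704316,  0.00558275,
        1.13424751, -0.08218594]), 'dq': array([-0.00027905,  0.00065189, -0.00019458,  0.00190811,  0.00140078,
        0.00121951,  0.00055315]), 'tau': array([-1.35647766e-03, -6.00622559e+01,  6.81662410e-01, -2.99414939e+01,
        1.38507667e-02,  1.04778705e-02, -4.54683502e-06]), 'tcp_pos': array([ 0.17246223, -0.60027285,  0.25245816]), 'tcp_rot': array([ 9.90225860e-01,  1.39470935e-01, -1.51384578e-04, -7.62515810e-04]), 'ft_force': array([-0.57181914,  0.34197261,  0.91715517]), 'ft_torque': array([-0.05173814, -0.0356082 ,  0.0178852 ]), 'finger_gap': 0.08531119942550369}
scene {'vertical_fov': 46.01411512925314, 'cx': 326.3668572696031, 'cy': 199.72931141391066, 'pose': array([[-0.08513296, -0.74351366,  0.66327959,  1.34683555],
       [ 0.99621699, -0.05186771,  0.06972407,  0.1130188 ],
       [-0.01743801,  0.66670621,  0.74511659,  1.02120084],
       [ 0.        ,  0.        ,  0.        ,  1.        ]])}
top {'vertical_fov': 50.84725142844161, 'cx': 317.62490608140786, 'cy': 200.8429448563258, 'pose': array([[ 0.02334841,  0.99488064, -0.09832274,  0.42503117],
       [-0.99962816,  0.02461858,  0.01172486,  0.05759061],
       [ 0.01408541,  0.09801242,  0.99508551,  1.1634387 ],
       [ 0.        ,  0.        ,  0.        ,  1.        ]])}
{'vertical_fov': 71.57022967255404, 'cx': 319.17728615881526, 'cy': 200.19624963774993, 'pose': array([[ 2.75357175e-01,  9.16189026e-01,  2.91163348e-01,
         2.45920805e-01],
       [-9.61341740e-01,  2.62643217e-01,  8.27079128e-02,
        -5.79356781e-01],
       [-6.95996552e-04, -3.02681697e-01,  9.53091447e-01,
         3.73340173e-01],
       [ 0.00000000e+00,  0.00000000e+00,  0.00000000e+00,
         1.00000000e+00]])}
```

View pics/top0.png

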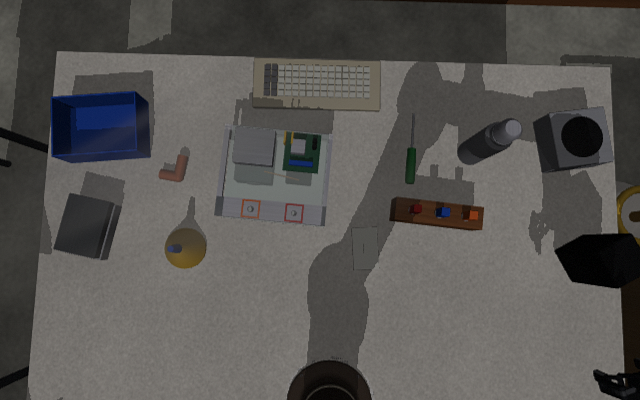

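View pics/scene0.png

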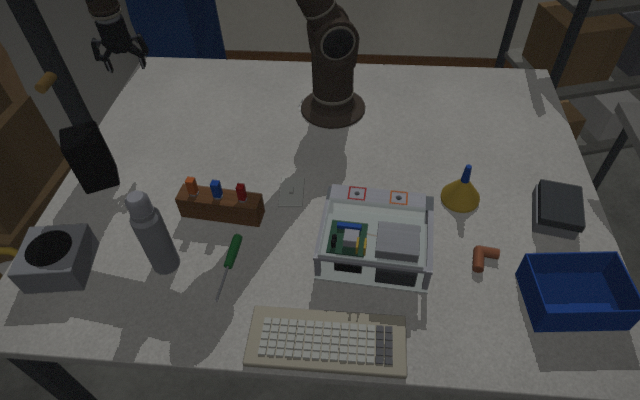

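The top view shows the holder with red (416,209), blue (444,212) and orange (473,215) handles. The tray's orange-framed hole is at (250,209) and the red-framed one at (294,213). Next is a coarse location.

```bash
cat > h.py <<'E'
from bench import *
import cv2, numpy as np
from scipy.spatial.transform import Rotation as R
def ray(c,uv):
    f=200/np.tan(np.radians(c["vertical_fov"]/2)); uv=np.atleast_2d(np.asarray(uv,float))
    d=np.c_[(uv[:,0]-c["cx"])/f,-(uv[:,1]-c["cy"])/f,-np.ones(len(uv))]@c["pose"][:3,:3].T
    return c["pose"][:3,3],d
def onz(c,uv,z):
    o,d=ray(c,uv); return o+d*((z-o[2])/d[:,2])[:,None]
def proj(c,P):
    f=200/np.tan(np.radians(c["vertical_fov"]/2)); p=(np.atleast_2d(P)-c["pose"][:3,3])@c["pose"][:3,:3]
    return np.c_[c["cx"]+f*p[:,0]/-p[:,2],c["cy"]-f*p[:,1]/-p[:,2]]
RANGES={"red":[(0,5),(175,180)],"orange":[(6,18)],"blue":[(105,130)]}
def mask(im,col,smin=120,vmin=60):
    h=cv2.cvtColor(im,cv2.COLOR_RGB2HSV); m=np.zeros(h.shape[:2],np.uint8)
    for a,b in RANGES[col]: m|=cv2.inRange(h,(a,smin,vmin),(b,255,255))
    return m
def blobs(m,amin=8):
    n,l,st,ce=cv2.connectedComponentsWithStats(m)
    return [(tuple(np.round(ce[i],1)),st[i].tolist()) for i in range(1,n) if st[i,4]>=amin]
def rel(target_pos,target_yaw=None):
    "shift/turn shares from measured pose to target tool pose (tool down, yaw of tool x axis)"
    s=read_state(); r=R.from_quat(s["tcp_rot"]); d=r.inv().apply(np.asarray(target_pos)-s["tcp_pos"])/.6
    if target_yaw is None: return np.round(d,4)
    y=target_yaw; t=R.from_matrix(np.array([[np.cos(y),np.sin(y),0],[np.sin(y),-np.cos(y),0],[0,0,-1]]))
    return np.round(d,4),np.round((r.inv()*t).as_rotvec()/(np.pi/2),4)
E
python3 - <<'E'
from h import *
for n in ("top","scene"):
    im=cv2.imread(f"pics/{n}0.png")[:,:,::-1].copy(); c=get_calibration(n)
    for col in RANGES:
        for b,st in blobs(mask(im,col,110,40),8):
            p=[np.round(onz(c,b,z)[0,:2],3).tolist() for z in (.104,.12)]
            if p[0][0]>0.2 and p[0][0]<.75: print(n,col,b,st,p)
s=read_state();print(R.from_quat(s["tcp_rot"]).as_matrix().round(3))
E
```

```text
top red (np.float64(294.1), np.float64(212.7)) [284, 204, 20, 19, 77] [[0.498, 0.104], [0.497, 0.103]]
top red (np.float64(417.4), np.float64(207.8)) [414, 204, 8, 9, 63] [[0.518, -0.208], [0.517, -0.204]]
top orange (np.float64(249.8), np.float64(207.7)) [241, 199, 20, 19, 91] [[0.508, 0.216], [0.507, 0.213]]
top orange (np.float64(439.3), np.float64(214.3)) [395, 198, 89, 32, 1604] [[0.503, -0.264], [0.502, -0.259]]
top blue (np.float64(100.0), np.float64(126.4)) [50, 91, 89, 72, 4735] [[0.707, 0.606], [0.703, 0.597]]
top blue (np.float64(148.0), np.float64(131.5)) [148, 128, 1, 8, 8] [[0.697, 0.483], [0.693, 0.477]]
top blue (np.float64(300.4), np.float64(162.9)) [289, 159, 24, 8, 137] [[0.626, 0.091], [0.623, 0.091]]
top blue (np.float64(444.5), np.float64(212.1)) [436, 207, 14, 10, 88] [[0.509, -0.277], [0.508, -0.272]]
top blue (np.float64(170.0), np.float64(248.6)) [168, 247, 5, 5, 21] [[0.401, 0.41], [0.402, 0.405]]
scene red (np.float64(240.9), np.float64(191.8)) [236, 184, 11, 17, 139] [[0.518, -0.202], [0.532, -0.197]]
scene red (np.float64(348.9), np.float64(192.8)) [348,
[... 388 characters left out ...]
p.float64(405.6), np.float64(197.4)) [402, 192, 6, 13, 24] [[0.508, 0.233], [0.522, 0.231]]
scene orange (np.float64(261.4), np.float64(210.1)) [259, 206, 5, 8, 17] [[0.578, -0.136], [0.591, -0.132]]
scene orange (np.float64(482.6), np.float64(256.5)) [473, 246, 26, 26, 398] [[0.683, 0.408], [0.694, 0.402]]
scene blue (np.float64(465.9), np.float64(174.1)) [461, 165, 10, 18, 113] [[0.41, 0.399], [0.427, 0.394]]
scene blue (np.float64(215.6), np.float64(188.6)) [210, 180, 12, 18, 159] [[0.511, -0.273], [0.526, -0.266]]
scene blue (np.float64(348.6), np.float64(225.4)) [337, 222, 25, 9, 155] [[0.612, 0.09], [0.625, 0.09]]
[[ 0.961  0.276 -0.001]
 [ 0.276 -0.961  0.001]
 [-0.    -0.001 -1.   ]]
```

Run:
```python
from h import *
print(rel([.505,-.31,.30],np.radians(83)))
c=get_calibration("scene");t=get_calibration("top")
print(onz(c,[168,268],0),onz(t,[510,130],.262),onz(t,[470,157],0))
```

```text
(array([ 0.6663, -0.3121, -0.0787]), array([-8.000e-04, -5.000e-04, -7.441e-01]))
[[ 0.70314181 -0.3721926   0.        ]] [[ 0.6814293  -0.37324488  0.262     ]] [[ 0.67492786 -0.38316465  0.        ]]
```

Call:
carry_out --pt "0.083 -0.039 -0.01 0 0 -0.093" --pt "0.166 -0.078 -0.02 0 0 -0.186" --pt "0.25 -0.117 -0.03 0 0 -0.279" --pt "0.333 -0.156 -0.04 0 0 -0.372" --pt "0.416 -0.195 -0.05 0 0 -0.465" --pt "0.5 -0.234 -0.06 0 0 -0.558" --pt "0.583 -0.273 -0.07 0 0 -0.651" --pt "0.666 -0.312 -0.079 0 0 -0.744" --pt "0.666 -0.312 -0.079 0 0 -0.744" --pt "0.666 -0.312 -0.079 0 0 -0.744" --pt "0.666 -0.312 -0.079 0 0 -0.744" --pt "0.666 -0.312 -0.079 0 0 -0.744" --pt "0.666 -0.312 -0.079 0 0 -0.744" --gripper 1

```text
time_s: 1.4
tcp_pos: [0.5037, -0.3119, 0.3004]
tcp_rot: [0.75, 0.662, -0.0, -0.0]
ft_force: [0.3, -0.3, -1.0]
finger_gap: 0.0858
```

Run:
```python
from h import *
import pickle
s=read_state(); print(s["tcp_pos"],np.abs(s["dq"]).max(),s["q"].round(2)); c=get_calibration("wrist"); im=capture("wrist")
cv2.imwrite("pics/w1.png",im[:,:,::-1]); pickle.dump(c,open("w1.pkl","wb"))
for col in RANGES:
    for b,st in blobs(mask(im,col,110,40),40): print(col,b,st,np.round(onz(c,b,.129)[0,:2],4))
```

```text
[ 0.50370109 -0.31189534  0.30038226] 0.006391434669852728 [ 0.77  0.35 -0.4   1.59  0.14  1.23  0.22]
red (np.float64(318.2), np.float64(80.4)) [308, 69, 21, 25, 478] [ 0.515  -0.2063]
orange (np.float64(319.6), np.float64(134.3)) [291, 41, 54, 191, 7955] [ 0.5099 -0.2572]
blue (np.float64(320.2), np.float64(149.6)) [310, 138, 21, 24, 481] [ 0.5086 -0.2728]
```

View pics/w1.png

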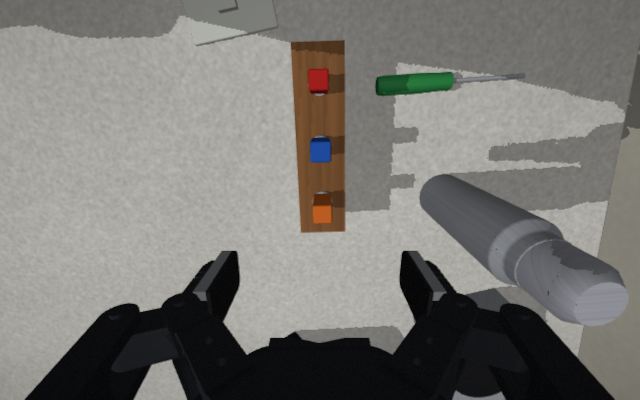

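The wrist view shows the holder with red (318,80), blue (320,150) and orange (322,208) handles. Mostly their top faces are visible. The flask stands clear at right.

Run:
```python
from h import *
import pickle
c=pickle.load(open("w1.pkl","rb")); im=cv2.imread("pics/w1.png")[:,:,::-1].copy()
h=cv2.cvtColor(im,cv2.COLOR_RGB2HSV)
for v,u in ((198,322),(211,322),(216,322),(225,322),(141,320),(155,320),(75,318),(86,318)): print(u,v,im[v,u],h[v,u])
for col,w in (("orange",(180,230)),("blue",(135,165)),("red",(66,96))):
    m=mask(im,col,150,70); m[:w[0]]=0;m[w[1]:]=0;m[:,:305]=0;m[:,335:]=0
    vv=h[:,:,2][m>0]; t,_=cv2.threshold(vv,0,255,cv2.THRESH_OTSU)
    m2=((m>0)&(h[:,:,2]>t)).astype(np.uint8)
    b=max(blobs(m2),key=lambda b:b[1][4])
    x0,y0,ww,hh,a=b[1]
    print(col,t,b,onz(c,b[0],.129)[0].round(4),onz(c,[[x0,y0],[x0+ww,y0+hh]],.129)[:,:2].round(4).tolist())
```

```text
322 198 [84 41 15] [ 11 209  84]
322 211 [186  93  35] [ 12 207 186]
322 216 [186  93  34] [ 12 208 186]
322 225 [114  77  47] [ 13 150 114]
320 141 [15 42 93] [110 214  93]
320 155 [ 32  74 156] [110 203 156]
318 75 [157  31  27] [  1 211 157]
318 86 [156  28  26] [  0 212 156]
orange 142.0 ((np.float64(321.4), np.float64(214.1)), [313, 206, 18, 18, 310]) [ 0.501  -0.3442  0.129 ] [[0.4929, -0.3335], [0.5103, -0.3575]]
blue 120.0 ((np.float64(319.9), np.float64(151.4)), [310, 142, 20, 20, 381]) [ 0.508  -0.2746  0.129 ] [[0.4991, -0.2637], [0.5173, -0.287]]
red 130.0 ((np.float64(317.9), np.float64(79.1)), [309, 69, 19, 21, 380]) [ 0.5148 -0.2052  0.129 ] [[0.5075, -0.1952], [0.5234, -0.2162]]
```

Run:
```python
from h import *
print(rel([.501,-.3442,.108],np.radians(84.3)))
```

```text
(array([-0.0541,  0.0023,  0.3208]), array([-0.0005,  0.0002, -0.0162]))
```

Call:
carry_out --pt "-0.054 0.0023 0.04 0 0 -0.016" --pt "-0.054 0.0023 0.12 0 0 -0.016" --pt "-0.054 0.0023 0.18 0 0 -0.016" --pt "-0.054 0.0023 0.22 0 0 -0.016" --pt "-0.054 0.0023 0.22 0 0 -0.016" --pt "-0.054 0.0023 0.22 0 0 -0.016" --pt "-0.054 0.0023 0.22 0 0 -0.016"

```text
time_s: 2.15
tcp_pos: [0.5031, -0.3435, 0.1706]
tcp_rot: [0.741, 0.672, 0.0, 0.001]
ft_force: [0.3, -0.2, 0.2]
finger_gap: 0.0852
```

Run:
```python
from h import *
print(rel([.501,-.3442,.108],np.radians(84.3)))
c=get_calibration("wrist"); im=capture("wrist"); cv2.imwrite("pics/w2.png",im[:,:,::-1])
h=cv2.cvtColor(im,cv2.COLOR_RGB2HSV)
m=mask(im,"orange",180,140); b=max(blobs(m),key=lambda b:b[1][4]); print(b,onz(c,b[0],.129))
```

```text
(array([-0.0013, -0.0037,  0.1044]), array([0.0016, 0.0009, 0.001 ]))
((np.float64(323.4), np.float64(252.2)), [312, 251, 22, 3, 53]) [[ 0.5040381  -0.35408571  0.129     ]]
```

View pics/w2.png

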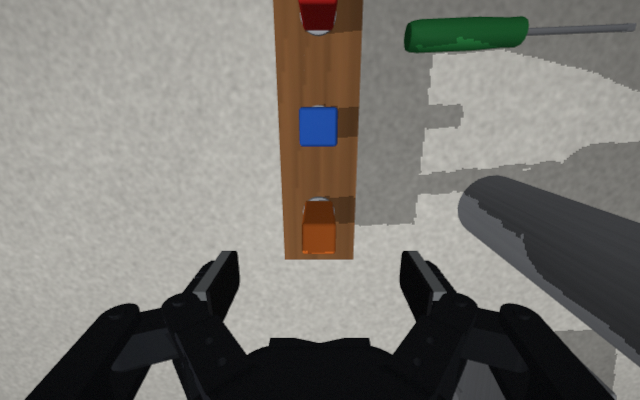

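The drift's top face is now at about (319,241), between the fingers. I'll check its position against the projected tool axis.

Run:
```python
from h import *
im=cv2.imread("pics/w2.png")[:,:,::-1].copy(); c=get_calibration("wrist")
h=cv2.cvtColor(im,cv2.COLOR_RGB2HSV)
print([(v,h[v,319].tolist()) for v in range(222,258,3)])
print(onz(c,[[319,227],[319,240.5],[319,254],[301,240],[337,240]],.129).round(4))
s=read_state(); print(s["tcp_pos"],proj(c,s["tcp_pos"]-[0,0,.003]),proj(c,[.501,-.3442,.129]))
```

```text
[(222, [12, 217, 88]), (225, [12, 214, 124]), (228, [11, 208, 135]), (231, [12, 212, 135]), (234, [12, 212, 135]), (237, [12, 213, 135]), (240, [12, 210, 136]), (243, [12, 208, 136]), (246, [12, 208, 136]), (249, [12, 208, 136]), (252, [12, 209, 149]), (255, [14, 152, 121])]
[[ 0.503  -0.336   0.129 ]
 [ 0.5021 -0.3454  0.129 ]
 [ 0.5011 -0.3551  0.129 ]
 [ 0.4906 -0.3439  0.129 ]
 [ 0.5137 -0.3462  0.129 ]]
[ 0.50323102 -0.34345332  0.17074814] [[321.00874078 270.5418258 ]] [[317.1429739  238.97570753]]
```

Call:
carry_out --pt "-0.0013 -0.0025 0.05 0 0 0" --pt "-0.0013 -0.0025 0.09 0 0 0" --pt "-0.0013 -0.0025 0.104 0 0 0" --pt "-0.0013 -0.0025 0.104 0 0 0" --pt "-0.0013 -0.0025 0.104 0 0 0" --pt "-0.0013 -0.0025 0.104 0 0 0"

```text
time_s: 2.8
tcp_pos: [0.5017, -0.3438, 0.1079]
tcp_rot: [0.741, 0.672, 0.0, 0.001]
ft_force: [0.5, -0.9, -0.2]
finger_gap: 0.0855
```

Call:
carry_out --pt "0 0 0 0 0 0" --pt "0 0 0 0 0 0" --pt "0 0 0 0 0 0" --pt "0 0 0 0 0 0" --pt "0 0 0 0 0 0" --pt "0 0 0 0 0 0" --pt "0 0 0 0 0 0" --pt "0 0 0 0 0 0" --pt "0 0 0 0 0 0" --pt "0 0 0 0 0 0" --gripper 0 --squeeze 70

```text
time_s: 3.8
tcp_pos: [0.5012, -0.3435, 0.1066]
tcp_rot: [0.741, 0.672, 0.0, 0.0]
ft_force: [2.9, 0.2, 3.6]
finger_gap: 0.0216
```

Run:
```python
from h import *
print(rel([.495,.06,.30],np.radians(84.5)))
```

```text
(array([ 0.6682, -0.0752, -0.3226]), array([ 0.0006,  0.0002, -0.0007]))
```

Call:
carry_out --pt "0 0 -0.04 0 0 0" --pt "0 0 -0.1 0 0 0" --pt "0 0 -0.18 0 0 0" --pt "0.05 -0.005 -0.24 0 0 0" --pt "0.13 -0.015 -0.29 0 0 0" --pt "0.21 -0.025 -0.32 0 0 0" --pt "0.29 -0.035 -0.323 0 0 0" --pt "0.37 -0.045 -0.323 0 0 0" --pt "0.45 -0.055 -0.323 0 0 0" --pt "0.53 -0.065 -0.323 0 0 0" --pt "0.6 -0.072 -0.323 0 0 0" --pt "0.64 -0.075 -0.323 0 0 0" --pt "0.668 -0.075 -0.323 0 0 0" --pt "0.668 -0.075 -0.323 0 0 0" --pt "0.668 -0.075 -0.323 0 0 0" --pt "0.668 -0.075 -0.323 0 0 0" --pt "0.668 -0.075 -0.323 0 0 0"

```text
time_s: 5.5
tcp_pos: [0.4948, 0.0585, 0.2999]
tcp_rot: [0.741, 0.671, -0.0, -0.0]
ft_force: [-0.1, 0.3, -0.7]
finger_gap: 0.0215
```

Run:
```python
from h import *
import pickle
s=read_state(); print(s["tcp_pos"],s["ft_force"],s["finger_gap"]); c=get_calibration("wrist"); im=capture("wrist")
cv2.imwrite("pics/w3.png",im[:,:,::-1]); pickle.dump(c,open("w3.pkl","wb"))
for col in ("red","orange"):
    for b,st in blobs(mask(im,col,90,60),30): print(col,b,st,np.round(onz(c,b,.104)[0,:2],4))
```

```text
[0.49482312 0.05849468 0.29985019] [-0.05442468  0.33696301 -0.70764952] 0.021466722579336944
red (np.float64(319.1), np.float64(141.6)) [298, 121, 42, 43, 549] [0.4982 0.1036]
orange (np.float64(316.0), np.float64(29.9)) [292, 4, 48, 54, 783] [0.5061 0.2134]
orange (np.float64(320.6), np.float64(285.0)) [293, 235, 56, 106, 4532] [ 0.4814 -0.0828]
```

View pics/w3.png

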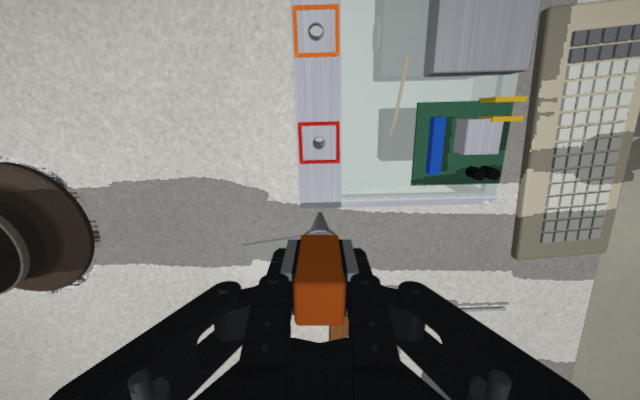

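The orange-framed hole is at (316,30) and the red-framed one at (319,142), and their spacing comes out at 110.1 mm. The drift is held upright. Next I'll zoom in on the holes.

Run:
```python
from h import *
im=cv2.imread("pics/w3.png")
a=cv2.resize(im[2:60,288:346],(390,390),interpolation=cv2.INTER_NEAREST);b=cv2.resize(im[113:171,290:348],(390,390),interpolation=cv2.INTER_NEAREST)
cv2.imwrite("pics/z3.png",np.hstack([a,b]))
```

```text
(no output)
```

View pics/z3.png

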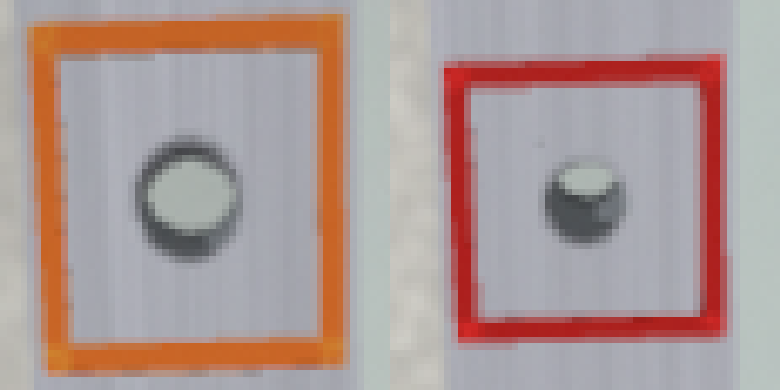

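Both holes give an offset of about 6 mm, with the beam hole toward world +y, so chassis yaw is about -4°. Now I'll check where the drift sits in the grip from the same picture.

Run:
```python
from h import *
import pickle
c=pickle.load(open("w3.pkl","rb")); im=cv2.imread("pics/w3.png"); g=cv2.cvtColor(im,cv2.COLOR_BGR2GRAY)
for v in range(204,236,3): print(v,g[v,306:336].tolist())
T=np.array([.4948,.0585,.2999]); x=np.array([np.cos(np.radians(84.3)),np.sin(np.radians(84.3)),0])
for off in (-.002,0,.002):
    print(off,[proj(c,T+x*(off+e)-[0,0,h])[0].round(1).tolist() for e,h in ((.002,.0316+.058),(.007,.0316+.020),(.011,-.0216+.0),(-.011,-.0216))])
v=np.where(mask(im[:,:,::-1].copy(),"orange",150,30)[:, 320]>0)[0]; print(v.min(),v.max(),v)
print(cv2.cvtColor(im,cv2.COLOR_BGR2HSV)[232:330:4,320].tolist())
```

```text
204 [116, 116, 116, 115, 116, 116, 116, 115, 115, 115, 115, 116, 115, 114, 114, 113, 114, 114, 113, 114, 114, 113, 115, 114, 114, 113, 114, 113, 113, 114]
207 [117, 117, 117, 118, 118, 117, 118, 120, 119, 118, 119, 118, 118, 118, 117, 117, 117, 117, 118, 119, 118, 118, 118, 118, 118, 117, 118, 121, 120, 120]
210 [135, 137, 138, 140, 137, 136, 139, 139, 136, 132, 132, 134, 135, 136, 134, 132, 130, 131, 133, 134, 135, 136, 136, 134, 134, 132, 132, 131, 132, 132]
213 [130, 132, 134, 134, 132, 133, 133, 132, 132, 130, 132, 119, 77, 65, 64, 71, 106, 136, 138, 138, 136, 135, 136, 134, 132, 133, 133, 134, 135, 139]
216 [135, 137, 136, 134, 132, 131, 133, 132, 133, 130, 109, 79, 69, 66, 64, 64, 66, 95, 128, 133, 132, 134, 135, 136, 137, 138, 137, 135, 132, 133]
219 [132, 133, 133, 134, 134, 134, 137, 137, 125, 94, 81, 73, 70, 67, 66, 65, 65, 61, 90, 131, 138, 134, 131, 132, 136, 138, 138, 139, 139, 137]
222 [135, 136, 137, 137, 138, 136, 134, 119, 87, 82, 76, 73, 70, 68, 66, 64, 65, 66, 64, 73, 107, 130, 130, 132, 134, 136, 137, 138, 136, 134]
225 [135, 135, 136, 135, 134, 129, 112, 86, 83, 
[... 811 characters left out ...]
 248 249 250 251 252 253 254 255 256 257 258 259 260 261 262 263
 264 265 266 267 268 269 270 271 272 273 274 275 276 277 278 279 280 281
 282 283 284 285 286 287 288 289 290 291 292 293 294 295 296 297 298 299
 300 301 302 303 304 305 306 307 308 309 310 311 312 313 314 315 316 317
 318 319 320 321 322 323 324]
[[110, 14, 112], [11, 221, 91], [12, 216, 92], [12, 219, 92], [12, 216, 91], [12, 219, 92], [12, 219, 92], [12, 219, 92], [12, 216, 92], [11, 217, 93], [12, 214, 93], [12, 216, 92], [12, 214, 93], [12, 209, 128], [12, 209, 144], [12, 209, 143], [12, 210, 143], [11, 209, 143], [12, 212, 141], [12, 210, 142], [12, 208, 142], [12, 210, 141], [12, 208, 142], [12, 187, 135], [26, 9, 194]]
```

Run:
```python
from h import *
print(rel([.5025,.155,.22],np.radians(85.9)))
```

```text
(array([ 0.161 , -0.0032,  0.1332]), array([-0.0002,  0.0003, -0.0175]))
```

Call:
carry_out --pt "0.07 -0.001 0.03 0 0 -0.0175" --pt "0.13 -0.003 0.09 0 0 -0.0175" --pt "0.161 -0.003 0.133 0 0 -0.0175" --pt "0.161 -0.003 0.133 0 0 -0.0175" --pt "0.161 -0.003 0.133 0 0 -0.0175" --pt "0.161 -0.003 0.133 0 0 -0.0175" --pt "0.161 -0.003 0.133 0 0 -0.0175"

```text
time_s: 6.25
tcp_pos: [0.5034, 0.1551, 0.2215]
tcp_rot: [0.732, 0.681, 0.001, 0.001]
ft_force: [0.0, -0.5, -1.1]
finger_gap: 0.0216
```

Run:
```python
from h import *
import pickle
s=read_state(); print(s["tcp_pos"],s["ft_force"],s["finger_gap"]); c=get_calibration("wrist"); im=capture("wrist")
cv2.imwrite("pics/w4.png",im[:,:,::-1]); pickle.dump(c,open("w4.pkl","wb"))
for b,st in blobs(mask(im,"orange",90,60),30): print(b,st,np.round(onz(c,b,.104)[0,:2],4))
x,y=int(st[0]),0
cv2.imwrite("pics/z4.png",cv2.resize(im[40:240,240:400,::-1],(480,600),interpolation=cv2.INTER_NEAREST))
```

```text
[0.5033514  0.15508398 0.22147481] [ 0.0295978  -0.48958434 -1.09107425] 0.021594186848002
(np.float64(318.0), np.float64(134.4)) [290, 108, 57, 57, 1044] [0.5059 0.2141]
(np.float64(319.2), np.float64(282.0)) [293, 235, 53, 91, 4234] [0.4965 0.0712]
```

View pics/z4.png

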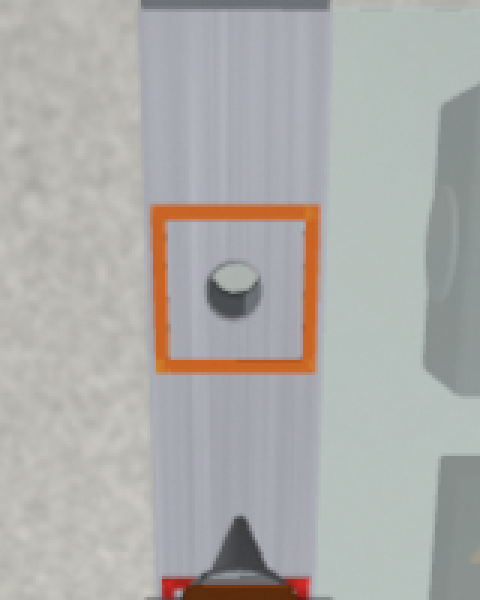

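The hole centre is at (0.506,0.214) and the drift tip at picture point (320,212), about 1.6 mm short of the tool axis. This view puts the offset at roughly 5.8 mm.

Run:
```python
from h import *
print(rel([.5065,.2188,.200],np.radians(85.9)))
```

```text
(array([ 0.1062, -0.0022,  0.0356]), array([ 0.0012,  0.    , -0.0001]))
```

Call:
carry_out --pt "0.06 -0.001 0 0 0 0" --pt "0.095 -0.002 0.01 0 0 0" --pt "0.106 -0.0022 0.025 0.0012 0 0" --pt "0.106 -0.0022 0.035 0.0012 0 0" --pt "0.106 -0.0022 0.035 0.0012 0 0" --pt "0.106 -0.0022 0.035 0.0012 0 0" --pt "0.106 -0.0022 0.035 0.0012 0 0" --pt "0.106 -0.0022 0.035 0.0012 0 0"

```text
time_s: 7.1
tcp_pos: [0.5059, 0.2191, 0.1996]
tcp_rot: [0.732, 0.682, -0.0, -0.0]
ft_force: [-0.3, 1.5, -1.2]
finger_gap: 0.021
```

Run:
```python
from h import *
s=read_state(); print(s["tcp_pos"],s["ft_force"]);print(rel([.5065,.2188,.181],np.radians(85.9)))
c=get_calibration("wrist"); im=capture("wrist"); cv2.imwrite("pics/z5.png",cv2.resize(im[150:300,240:400,::-1],(640,600),interpolation=cv2.INTER_NEAREST))
```

```text
[0.50590895 0.21914042 0.19963977] [-0.29392981  1.51867856 -1.21357413]
(array([-0.0005,  0.0011,  0.0311]), array([-0.0008,  0.0001,  0.0006]))
```

View pics/z5.png

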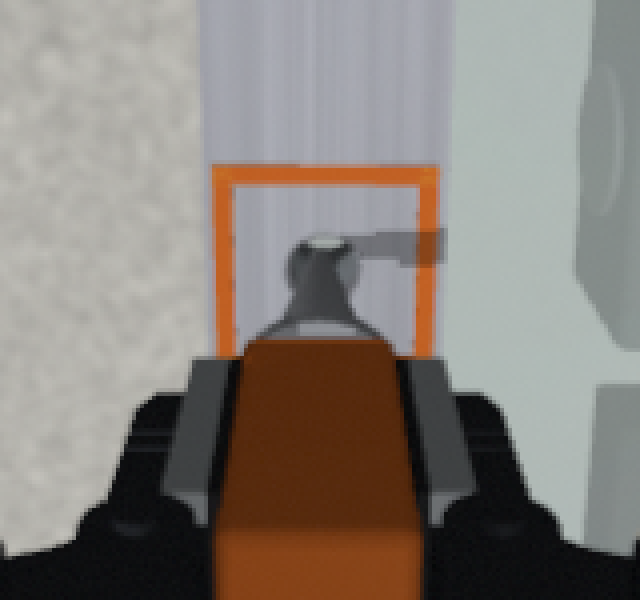

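The tip is over the lit gap inside the hole, at zoomed pixel (325,247). I'll go down in small checked steps.

Call:
carry_out --pt "0 0.0006 0.004 0 0 0" --pt "0 0.0006 0.008 0 0 0" --pt "0 0.0006 0.012 0 0 0" --pt "0 0.0006 0.016 0 0 0" --pt "0 0.0006 0.016 0 0 0" --pt "0 0.0006 0.016 0 0 0"

```text
time_s: 7.75
tcp_pos: [0.5059, 0.2191, 0.1893]
tcp_rot: [0.731, 0.682, -0.001, -0.001]
ft_force: [0.5, -3.1, -1.5]
finger_gap: 0.0211
```

Call:
carry_out --pt "0 0 0.003 0 0 0" --pt "0 0 0.006 0 0 0" --pt "0 0 0.009 0 0 0" --pt "0 0 0.009 0 0 0"

```text
time_s: 8.15
tcp_pos: [0.5061, 0.2192, 0.184]
tcp_rot: [0.731, 0.682, -0.001, -0.0]
ft_force: [0.8, -5.1, -0.5]
finger_gap: 0.0211
```

Call:
carry_out --pt "0 0 0.003 0 0 0" --pt "0 0 0.006 0 0 0" --pt "0 0 0.009 0 0 0" --pt "0 0 0.009 0 0 0"

```text
time_s: 8.55
tcp_pos: [0.5061, 0.2196, 0.1786]
tcp_rot: [0.731, 0.682, -0.001, -0.001]
ft_force: [2.2, -4.7, 0.3]
finger_gap: 0.0212
```

Call:
carry_out --pt "0 0 0.003 0 0 0" --pt "0 0 0.006 0 0 0" --pt "0 0 0.01 0 0 0" --pt "0 0 0.01 0 0 0"

```text
time_s: 8.95
tcp_pos: [0.5061, 0.2197, 0.1726]
tcp_rot: [0.731, 0.682, -0.001, -0.001]
ft_force: [2.1, -4.2, -0.0]
finger_gap: 0.0215
```

Call:
carry_out --pt "0.0003 0 0.005 0 0 0" --pt "0.0008 0 0.01 0 0 0" --pt "0.0012 0 0.015 0 0 0" --pt "0.0016 0 0.02 0 0 0" --pt "0.0016 0 0.02 0 0 0"

```text
time_s: 9.45
tcp_pos: [0.5064, 0.2205, 0.1605]
tcp_rot: [0.731, 0.682, -0.0, -0.001]
ft_force: [2.6, -4.7, -0.9]
finger_gap: 0.0214
```

Call:
carry_out --pt "0.0005 0 0.004 0 0 0" --pt "0.001 0 0.008 0 0 0" --pt "0.0014 0 0.012 0 0 0" --pt "0.0018 0 0.016 0 0 0" --pt "0.0018 0 0.016 0 0 0"

```text
time_s: 9.95
tcp_pos: [0.5068, 0.2209, 0.1511]
tcp_rot: [0.732, 0.682, -0.001, -0.0]
ft_force: [2.9, -6.2, 0.6]
finger_gap: 0.0214
```

Call:
carry_out --pt "0.0004 0.0003 0.003 0 0 0" --pt "0.0008 0.0006 0.006 0 0 0" --pt "0.001 0.0006 0.009 0 0 0" --pt "0.001 0.0006 0.009 0 0 0"

```text
time_s: 10.35
tcp_pos: [0.5069, 0.2204, 0.1456]
tcp_rot: [0.732, 0.682, -0.001, 0.0]
ft_force: [3.5, -8.5, 2.8]
finger_gap: 0.0214
```

Call:
carry_out --pt "0 0 0.002 0 0 0" --pt "0 0 0.004 0 0 0" --pt "0 0 0.006 0 0 0" --pt "0 0 0.006 0 0 0"

```text
time_s: 10.75
tcp_pos: [0.5069, 0.2203, 0.1421]
tcp_rot: [0.732, 0.681, -0.002, 0.0]
ft_force: [2.7, -9.7, 2.6]
finger_gap: 0.021
```

Call:
carry_out --pt "-0.001 0.0004 0.001 0 0 0" --pt "-0.0014 0.0006 0.003 0 0 0" --pt "-0.0014 0.0006 0.005 0 0 0" --pt "-0.0014 0.0006 0.005 0 0 0"

```text
time_s: 11.15
tcp_pos: [0.507, 0.2201, 0.139]
tcp_rot: [0.732, 0.682, -0.001, -0.0]
ft_force: [1.9, -8.0, 1.5]
finger_gap: 0.0213
```

Call:
carry_out --pt "-0.0006 0.0004 0.0015 0 0 0" --pt "-0.001 0.0004 0.003 0 0 0" --pt "-0.001 0.0004 0.004 0 0 0" --pt "-0.001 0.0004 0.004 0 0 0"

```text
time_s: 11.55
tcp_pos: [0.507, 0.2199, 0.1367]
tcp_rot: [0.732, 0.682, -0.001, -0.0]
ft_force: [2.0, -7.4, 2.4]
finger_gap: 0.0214
```

Now small vertical steps until the collar lands.

Call:
carry_out --pt "0 0 0.0006 0 0 0" --pt "0 0 0.0012 0 0 0" --pt "0 0 0.0012 0 0 0"

```text
time_s: 11.85
tcp_pos: [0.507, 0.2199, 0.136]
tcp_rot: [0.732, 0.682, -0.001, -0.0]
ft_force: [0.6, -7.1, 2.6]
finger_gap: 0.0209
```

Call:
carry_out --pt "0 0 0.0006 0 0 0" --pt "0 0 0.0012 0 0 0" --pt "0 0 0.0012 0 0 0"

```text
time_s: 12.15
tcp_pos: [0.507, 0.22, 0.1356]
tcp_rot: [0.732, 0.682, -0.001, -0.0]
ft_force: [0.4, -7.4, 5.6]
finger_gap: 0.0213
```

Call:
carry_out --pt "0 0 0.0008 0 0 0" --pt "0 0 0.0008 0 0 0"

```text
time_s: 12.35
tcp_pos: [0.507, 0.22, 0.1355]
tcp_rot: [0.732, 0.682, -0.001, -0.0]
ft_force: [0.0, -7.9, 9.4]
finger_gap: 0.0215
```

Call:
carry_out --pt "0 0 0.001 0 0 0" --pt "0 0 0.0018 0 0 0" --pt "0 0 0.0018 0 0 0"

```text
time_s: 12.65
tcp_pos: [0.507, 0.22, 0.1354]
tcp_rot: [0.732, 0.682, -0.001, 0.0]
ft_force: [-3.5, -10.8, 19.6]
finger_gap: 0.0209
```

Call:
carry_out --pt "0 0 0 0 0 0" --pt "0 0 0 0 0 0" --pt "0 0 0 0 0 0"

```text
time_s: 12.95
tcp_pos: [0.507, 0.22, 0.1354]
tcp_rot: [0.732, 0.682, -0.001, 0.0]
ft_force: [-4.2, -10.5, 19.3]
finger_gap: 0.0213
```

Call:
carry_out --pt "-0.0008 0 -0.0015 0 0 0" --pt "-0.0016 0 -0.0028 0 0 0" --pt "-0.0016 0 -0.0028 0 0 0"

```text
time_s: 13.25
tcp_pos: [0.5069, 0.2198, 0.1356]
tcp_rot: [0.731, 0.682, -0.001, -0.001]
ft_force: [1.5, -5.4, 3.2]
finger_gap: 0.0212
```

Call:
carry_out --pt "0 0 0 0 0 0" --pt "0 0 0 0 0 0" --pt "0 0 0 0 0 0" --pt "0 0 0 0 0 0" --pt "0 0 0 0 0 0" --pt "0 0 -0.03 0 0 0" --pt "0 0 -0.09 0 0 0" --pt "0 0 -0.16 0 0 0" --pt "-0.03 0 -0.22 0 0 0" --pt "-0.1 0 -0.24 0 0 0" --pt "-0.1 0 -0.24 0 0 0" --pt "-0.1 0 -0.24 0 0 0" --pt "-0.1 0 -0.24 0 0 0" --gripper 1

```text
time_s: 14.55
tcp_pos: [0.5026, 0.1607, 0.2792]
tcp_rot: [0.731, 0.682, -0.001, -0.001]
ft_force: [0.2, 0.2, 0.6]
finger_gap: 0.0855
```

Run:
```python
from h import *
import pickle
s=read_state(); print(s["tcp_pos"],s["ft_force"]); c=get_calibration("wrist"); im=capture("wrist")
cv2.imwrite("pics/w6.png",im[:,:,::-1]); pickle.dump(c,open("w6.pkl","wb"))
for col in ("red","orange"):
    for b,st in blobs(mask(im,col,90,60),30): print(col,b,st,np.round(onz(c,b,.104)[0,:2],4))
print(rel([.5148,-.2052,.19],np.radians(84.3)))
```

```text
[0.5025684  0.16066891 0.27920158] [0.20442641 0.17011656 0.55808645]
red (np.float64(319.5), np.float64(229.0)) [300, 211, 41, 37, 454] [0.4979 0.1089]
orange (np.float64(320.0), np.float64(130.2)) [298, 108, 46, 46, 653] [0.5061 0.2197]
orange (np.float64(319.8), np.float64(134.0)) [307, 121, 26, 27, 676] [0.5056 0.2158]
(array([-0.6076,  0.0625,  0.148 ]), array([-0.0018, -0.0002,  0.0199]))
```

View pics/w6.png

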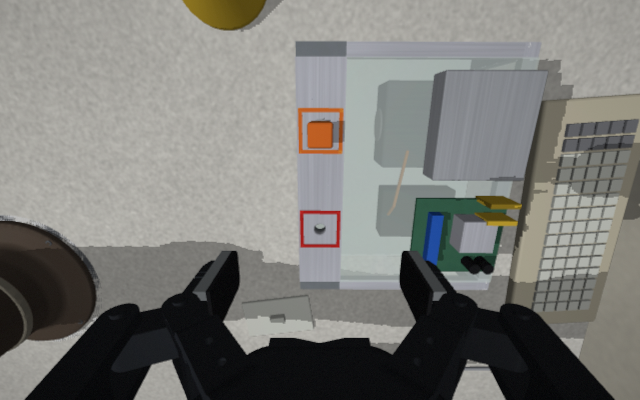

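The drift stands upright in the orange frame (320,134), and the tray has moved about 5.6 mm. Now the pin.

Call:
carry_out --pt "-0.08 0.008 0 0 0 0.003" --pt "-0.16 0.016 0 0 0 0.006" --pt "-0.24 0.024 0 0 0 0.009" --pt "-0.32 0.032 0.01 0 0 0.012" --pt "-0.4 0.04 0.04 -0.001 0 0.016" --pt "-0.48 0.05 0.08 -0.001 0 0.02" --pt "-0.55 0.058 0.11 -0.0018 0 0.02" --pt "-0.59 0.062 0.135 -0.0018 0 0.02" --pt "-0.6076 0.0625 0.148 -0.0018 0 0.02" --pt "-0.6076 0.0625 0.148 -0.0018 0 0.02" --pt "-0.6076 0.0625 0.148 -0.0018 0 0.02" --pt "-0.6076 0.0625 0.148 -0.0018 0 0.02" --pt "-0.6076 0.0625 0.148 -0.0018 0 0.02"

```text
time_s: 15.9
tcp_pos: [0.5155, -0.2047, 0.1917]
tcp_rot: [0.741, 0.671, 0.001, 0.001]
ft_force: [-0.2, -0.6, -0.3]
finger_gap: 0.0856
```

Run:
```python
from h import *
s=read_state(); print(s["tcp_pos"]); c=get_calibration("wrist"); im=capture("wrist"); cv2.imwrite("pics/w7.png",im[:,:,::-1])
h=cv2.cvtColor(im,cv2.COLOR_RGB2HSV)
b=max(blobs(mask(im,"red",150,50)),key=lambda b:b[1][4]);print(b)
u=int(b[0][0]); st=b[1]; print([(v,h[v,u].tolist()) for v in range(st[1]-2,st[1]+st[3]+4,3)])
print(onz(c,[[u,st[1]+st[3]-9],[u,st[1]+st[3]]],.129), proj(c,[.5148,-.2052,.129]))
print(rel([.5150,-.2052,.108],np.radians(84.3)))
```

```text
[ 0.51551869 -0.20465205  0.19167466]
((np.float64(319.5), np.float64(216.7)), [306, 194, 28, 44, 1122])
[(192, [109, 14, 148]), (195, [0, 216, 78]), (198, [1, 223, 79]), (201, [0, 222, 78]), (204, [0, 226, 78]), (207, [0, 219, 79]), (210, [0, 219, 79]), (213, [1, 211, 128]), (216, [1, 210, 175]), (219, [1, 210, 175]), (222, [0, 210, 174]), (225, [1, 210, 175]), (228, [1, 210, 175]), (231, [0, 207, 176]), (234, [0, 207, 176]), (237, [2, 205, 152]), (240, [14, 150, 122])]
[[ 0.51429694 -0.20758066  0.129     ]
 [ 0.51359223 -0.21462899  0.129     ]] [[319.36888864 225.88178625]]
(array([-0.0004, -0.0009,  0.1393]), array([0.0015, 0.0002, 0.0002]))
```

Call:
carry_out --pt "-0.0004 -0.001 0.06 0.0015 0 0" --pt "-0.0004 -0.001 0.11 0.0015 0 0" --pt "-0.0004 -0.001 0.139 0.0015 0 0" --pt "-0.0004 -0.001 0.139 0.0015 0 0" --pt "-0.0004 -0.001 0.139 0.0015 0 0" --pt "-0.0004 -0.001 0.139 0.0015 0 0"

```text
time_s: 16.55
tcp_pos: [0.5152, -0.2064, 0.1088]
tcp_rot: [0.742, 0.671, 0.0, 0.001]
ft_force: [-0.8, -0.2, 0.2]
finger_gap: 0.0852
```

Call:
carry_out --pt "0 0 0 0 0 0" --pt "0 0 0 0 0 0" --pt "0 0 0 0 0 0" --pt "0 0 0 0 0 0" --pt "0 0 0 0 0 0" --pt "0 0 0 0 0 0" --pt "0 0 0 0 0 0" --pt "0 0 0 0 0 0" --pt "0 0 0 0 0 0" --pt "0 0 0 0 0 0" --gripper 0 --squeeze 70

```text
time_s: 17.55
tcp_pos: [0.5144, -0.2065, 0.1076]
tcp_rot: [0.742, 0.67, -0.0, -0.0]
ft_force: [-1.1, -0.1, 5.8]
finger_gap: 0.0192
```

Run:
```python
from h import *
s=read_state(); print(s["tcp_pos"],s["ft_force"],s["finger_gap"])
print(rel([.4945,.04,.235],np.radians(85.9)))
```

```text
[ 0.51436301 -0.20652641  0.10760386] [-1.1021505  -0.05363555  5.77973287] 0.019207041429853827
(array([ 0.4054, -0.0747, -0.2124]), array([-0.0007,  0.0002, -0.0189]))
```

Call:
carry_out --pt "0 0 -0.05 0 0 0" --pt "0 0 -0.12 0 0 0" --pt "0.04 -0.007 -0.18 0 0 0" --pt "0.12 -0.022 -0.21 0 0 -0.01" --pt "0.2 -0.037 -0.212 0 0 -0.019" --pt "0.28 -0.052 -0.212 0 0 -0.019" --pt "0.34 -0.063 -0.212 -0.0007 0 -0.019" --pt "0.385 -0.071 -0.212 -0.0007 0 -0.019" --pt "0.405 -0.0747 -0.212 -0.0007 0 -0.019" --pt "0.405 -0.0747 -0.212 -0.0007 0 -0.019" --pt "0.405 -0.0747 -0.212 -0.0007 0 -0.019" --pt "0.405 -0.0747 -0.212 -0.0007 0 -0.019" --pt "0.405 -0.0747 -0.212 -0.0007 0 -0.019"

```text
time_s: 18.85
tcp_pos: [0.4945, 0.0383, 0.2344]
tcp_rot: [0.733, 0.681, -0.0, -0.0]
ft_force: [0.3, -0.4, -0.4]
finger_gap: 0.0195
```

Run:
```python
from h import *
import pickle
s=read_state(); print(s["tcp_pos"],s["ft_force"],s["finger_gap"]); c=get_calibration("wrist"); im=capture("wrist")
cv2.imwrite("pics/w8.png",im[:,:,::-1]); pickle.dump(c,open("w8.pkl","wb"))
for b,st in blobs(mask(im,"red",90,60),30): print(b,st,np.round(onz(c,b,.104)[0,:2],4))
T=s["tcp_pos"]; x=R.from_quat(s["tcp_rot"]).as_matrix()[:,0]
for off in (-.002,0,.002): print(off,[proj(c,T+x*(off+e)-[0,0,h])[0].round(1).tolist() for e,h in ((.003,.0326+.032),(.010,-.0214),(-.010,-.0214))])
cv2.imwrite("pics/z8.png",cv2.resize(im[90:350,220:420,::-1],(460,598),interpolation=cv2.INTER_NEAREST))
```

```text
[0.49448261 0.03826435 0.23435075] [ 0.26166464 -0.39704397 -0.35170909] 0.01948949097012754
(np.float64(318.6), np.float64(116.7)) [292, 91, 54, 56, 902] [0.4984 0.1112]
(np.float64(319.2), np.float64(276.2)) [296, 232, 47, 85, 3586] [ 0.4871 -0.0473]
-0.002 [[320.6, 222.8], [321.3, 285.7], [321.3, 324.9]]
0 [[320.6, 220.2], [321.3, 281.6], [321.3, 321.2]]
0.002 [[320.6, 217.6], [321.4, 277.4], [321.3, 317.4]]
```

View pics/z8.png

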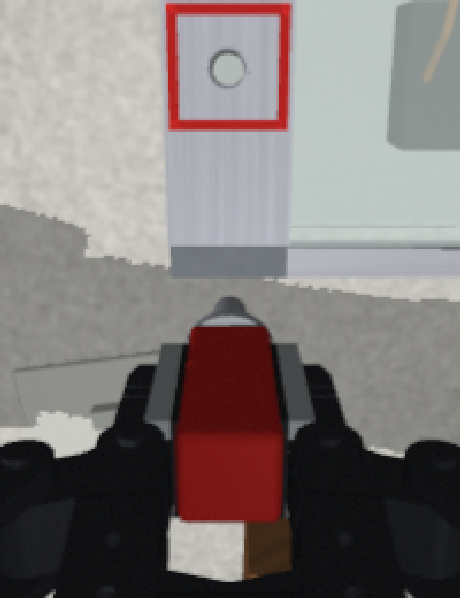

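The red hole at zoomed pixel (228,68) is now fully see-through, so tray and beam are in line. The pin is held, with its tip at (230,298).

Run:
```python
from h import *
print(rel([.4990,.1085,.178],np.radians(85.9)))
```

```text
(array([ 0.1169, -0.0009,  0.0939]), array([-0.0004,  0.0002, -0.0012]))
```

Call:
carry_out --pt "0.07 -0.001 0 0 0 -0.001" --pt "0.11 -0.001 0.03 0 0 -0.001" --pt "0.117 -0.001 0.07 0 0 -0.001" --pt "0.117 -0.001 0.094 0 0 -0.001" --pt "0.117 -0.001 0.094 0 0 -0.001" --pt "0.117 -0.001 0.094 0 0 -0.001" --pt "0.117 -0.001 0.094 0 0 -0.001" --pt "0.117 -0.001 0.094 0 0 -0.001"

```text
time_s: 19.7
tcp_pos: [0.4993, 0.1095, 0.1791]
tcp_rot: [0.732, 0.682, 0.0, 0.0]
ft_force: [-1.1, -0.2, -1.2]
finger_gap: 0.0191
```

Run:
```python
from h import *
s=read_state(); print(s["tcp_pos"],s["ft_force"]);print(rel([.4990,.1085,.1676]))
im=capture("wrist"); cv2.imwrite("pics/z9.png",cv2.resize(im[150:300,240:400,::-1],(640,600),interpolation=cv2.INTER_NEAREST))
```

```text
[0.49933283 0.10948561 0.17909959] [-1.07830073 -0.24729624 -1.17287318]
[-0.0017 -0.0005  0.0192]
```

View pics/z9.png

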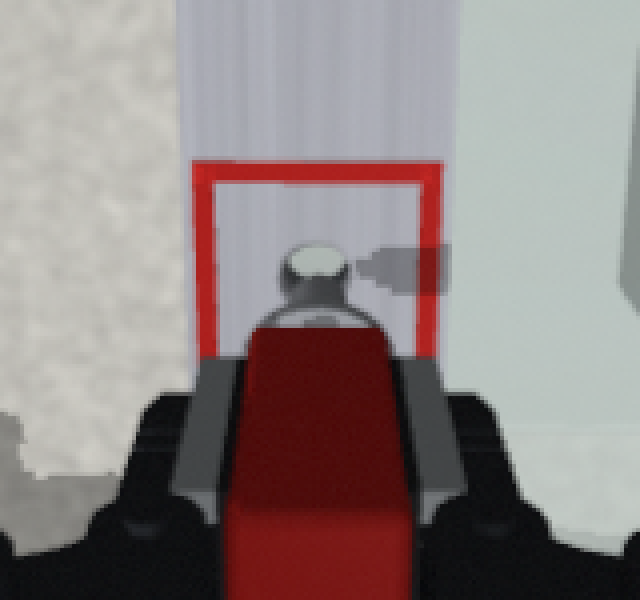

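The tip's far edge is at zoomed (320,277) and the hole's far edge at (316,242). I'll turn both into positions.

Run:
```python
from h import *
c=get_calibration("wrist")
print("tip",onz(c,[240+319/4,150+277/4],.1145)-[0,.003,0],"hole",onz(c,[240+316/4,150+242/4],.104)-[0,.0065,0])
```

```text
tip [[0.49902891 0.11036456 0.1145    ]] hole [[0.49870134 0.10978127 0.104     ]]
```

Call:
carry_out --pt "-0.002 -0.0005 0.005 0 0 0" --pt "-0.002 -0.0005 0.01 0 0 0" --pt "-0.002 -0.0005 0.015 0 0 0" --pt "-0.002 -0.0005 0.019 0 0 0" --pt "-0.002 -0.0005 0.022 0 0 0" --pt "-0.002 -0.0005 0.025 0 0 0" --pt "-0.002 -0.0005 0.025 0 0 0"

```text
time_s: 20.45
tcp_pos: [0.4982, 0.1087, 0.1629]
tcp_rot: [0.731, 0.682, -0.0, -0.0]
ft_force: [0.2, -0.3, -0.7]
finger_gap: 0.0194
```

Call:
carry_out --pt "0 0 0.003 0 0 0" --pt "0 0 0.006 0 0 0" --pt "0 0 0.009 0 0 0" --pt "0 0 0.012 0 0 0" --pt "0 0 0.012 0 0 0"

```text
time_s: 20.95
tcp_pos: [0.4982, 0.1087, 0.1557]
tcp_rot: [0.731, 0.682, -0.0, -0.0]
ft_force: [1.0, 0.1, -0.3]
finger_gap: 0.0191
```

Call:
carry_out --pt "0 0 0.005 0 0 0" --pt "0 0 0.01 0 0 0" --pt "0 0 0.015 0 0 0" --pt "0 0 0.02 0 0 0" --pt "0 0 0.024 0 0 0" --pt "0 0 0.027 0 0 0" --pt "0 0 0.027 0 0 0"

```text
time_s: 21.65
tcp_pos: [0.4984, 0.1084, 0.1394]
tcp_rot: [0.731, 0.682, -0.0, -0.0]
ft_force: [2.4, -2.0, -2.7]
finger_gap: 0.0192
```

Call:
carry_out --pt "0 0 0.0015 0 0 0" --pt "0 0 0.003 0 0 0" --pt "0 0 0.003 0 0 0"

```text
time_s: 21.95
tcp_pos: [0.4985, 0.1085, 0.138]
tcp_rot: [0.731, 0.682, -0.0, 0.0]
ft_force: [1.6, -2.8, -0.0]
finger_gap: 0.0193
```

Call:
carry_out --pt "0 0 0.0012 0 0 0" --pt "0 0 0.0024 0 0 0" --pt "0 0 0.0024 0 0 0"

```text
time_s: 22.25
tcp_pos: [0.4985, 0.1086, 0.1366]
tcp_rot: [0.731, 0.682, -0.0, 0.0]
ft_force: [2.0, -3.4, 2.3]
finger_gap: 0.0191
```

Call:
carry_out --pt "0 0 0.0006 0 0 0" --pt "0 0 0.0012 0 0 0" --pt "0 0 0.0012 0 0 0"

```text
time_s: 22.55
tcp_pos: [0.4985, 0.1085, 0.1366]
tcp_rot: [0.731, 0.682, -0.0, 0.0]
ft_force: [-1.8, -5.9, 10.3]
finger_gap: 0.019
```

Call:
carry_out --pt "0 0 0.0007 0 0 0" --pt "0 0 0.0013 0 0 0" --pt "0 0 0.0013 0 0 0" --pt "0 0 0.0013 0 0 0" --pt "0 0 0.0013 0 0 0"

```text
time_s: 23.05
tcp_pos: [0.4985, 0.1086, 0.1365]
tcp_rot: [0.731, 0.682, -0.0, 0.001]
ft_force: [-4.2, -6.7, 19.1]
finger_gap: 0.0193
```

Call:
carry_out --pt "0 0 0 0 0 0" --pt "0 0 -0.0012 0 0 0" --pt "0 0 -0.0022 0 0 0" --pt "0 0 -0.0022 0 0 0"

```text
time_s: 23.45
tcp_pos: [0.4985, 0.1085, 0.1366]
tcp_rot: [0.731, 0.682, -0.0, 0.0]
ft_force: [1.7, -5.4, 5.3]
finger_gap: 0.0198
```

Call:
carry_out --pt "0 0 0 0 0 0" --pt "0 0 0 0 0 0" --pt "0 0 0 0 0 0" --pt "0 0 0 0 0 0" --pt "0 0 0 0 0 0" --pt "0 0 -0.03 0 0 0" --pt "0 0 -0.09 0 0 0" --pt "0 0 -0.16 0 0 0" --pt "-0.03 0 -0.22 0 0 0" --pt "-0.08 0 -0.24 0 0 0" --pt "-0.08 0 -0.24 0 0 0" --pt "-0.08 0 -0.24 0 0 0" --pt "-0.08 0 -0.24 0 0 0" --pt "-0.08 0 -0.24 0 0 0" --gripper 1

```text
time_s: 24.85
tcp_pos: [0.4946, 0.0618, 0.2796]
tcp_rot: [0.731, 0.683, -0.0, -0.001]
ft_force: [-0.3, -0.2, 0.0]
finger_gap: 0.0857
```

Run:
```python
from h import *
s=read_state(); print(s["tcp_pos"],s["ft_force"],np.abs(s["dq"]).max()); c=get_calibration("wrist"); im=capture("wrist")
cv2.imwrite("pics/w10.png",im[:,:,::-1])
for col in ("red","orange"):
    for b,st in blobs(mask(im,col,90,60),30): print(col,b,st,np.round(onz(c,b,.104)[0,:2],4))
```

```text
[0.49461459 0.06180151 0.27961902] [-0.32061856 -0.23430189  0.00818022] 0.0033712998337568382
red (np.float64(320.7), np.float64(140.7)) [299, 119, 45, 45, 624] [0.4983 0.11  ]
red (np.float64(320.1), np.float64(145.6)) [309, 132, 23, 27, 579] [0.4973 0.105 ]
orange (np.float64(321.1), np.float64(30.2)) [297, 0, 51, 49, 597] [0.5055 0.2116]
orange (np.float64(321.1), np.float64(15.5)) [307, 0, 29, 34, 905] [0.5063 0.2235]
orange (np.float64(341.9), np.float64(326.2)) [325, 297, 44, 45, 621] [ 0.5099 -0.13  ]
```

View pics/w10.png

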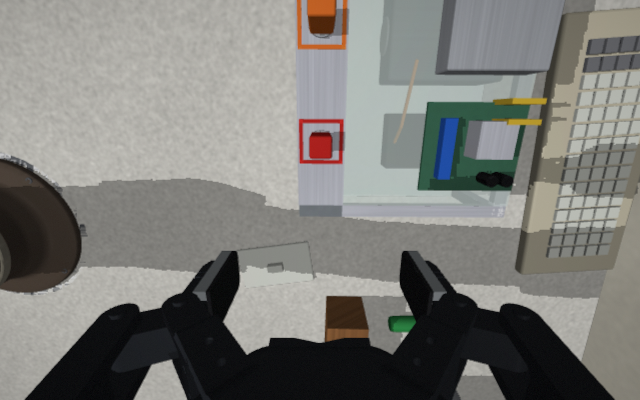

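The pin stands in the red frame (320,145) and the drift in the orange frame (321,15), both upright. The red frame is at y = 0.110 against 0.104 at the start, so the tray is still drawn in.

```bash
python3 -c "
from bench import *
print(close_job())"
```

```text
the job is handed in; nothing more can be done
None
```

I pushed the drift home through the orange-framed holes, which drew the tray about 6 mm towards chassis +y. I then put the locking pin fully home in the red-framed holes and handed the job in at about 25 s.

**Forces:** The drift was pressed down with 19 to 20 N, the pin with about 19 N, both measured at the wrist. Some side force stayed on the tool while pressing: up to about 11 N for the drift and about 7 N for the pin.

**Last checks:**
- In the last picture both stand upright in their frames and the hand is clear.
- Both landed within about 1 mm of the height predicted for a seated collar.
- The red frame stayed at y = 0.110, against 0.104 at the start.

**One disagreement:** My camera estimate of where the drift sat in the grip was about 1.5 mm off along y. It showed as a side force of up to 10 N while inserting, so I backed off sideways and allowed for it when placing the pin.

**Not checked at the end:** I planned the moves to stay clear of the punch and the other objects and did not measure them again afterwards. The job gave no verdict when handed in.

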